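# Turn the scanning turntable to the depth camera and trigger the shot

### The arm

A 7-joint arm with a two-finger parallel gripper is mounted at the origin on the work surface. World frame = base frame: x ahead of the robot, y to its left, z up, the work surface at z = 0. Lengths are in mm, angles in rad, forces in N, time in s.
With the tool pointing down it reaches from about 425 to 875 mm from the base axis. Payload 9.9 kg.
Tool frame: the origin (TCP) lies at the very end of the fingers, on their centre line; the grasp point (between the pads) lies ctrl.pinch_z behind it (ctrl.pinch_z is the distance from the TCP to the grasp point, in mm); z points along the fingers, y is the line along which they close (so a half turn about z gives the same grasp; the last joint's range is limited). The gripper opens to 85 mm and grips with 20 to 120 N. Pads are 22 mm wide; open, the fingers measure 114 mm over their backs; the gripper's body (76 mm by 85 mm) begins 54 mm behind the grasp point. The pads swing forward as they close: fully open they stand 13 mm farther back than shut.
Start: joints at [-1.209, 0.576, 0.025, 1.437, -0.015, 1.129, -0.057], TCP at [291.04, 609.036, 231.289] pointing down, gripper open.
Joint ranges: [-2.76, 2.76], [-0.34, 2.15], [-1.52, 1.57], [0.19, 2.46], [-1.09, 4.23], [0.17, 1.99], [-2.82, 2.82]. Speed limits (rad/s): [2.22, 2.22, 3.01, 3.01, 3.14, 3.14, 3.14].

### API

Orientations are given as a rotation vector (axis times angle).
In Python, from rig import ctrl, cams, workorder gives the robot as it stands. The module is installed in compiled form; this text tells all that it offers. Calls block until the motion is done:
- ctrl.move_to(position, orientation): joint-space move of the TCP to a pose.
- ctrl.servo_line(position, v=150, orientation=None, force_limit=None): straight line of the TCP; orientation=None keeps the orientation; v is the mean speed in mm/s. With force_limit (N) it stops when the force on the tool has changed by that much, and returns True; else False.
- ctrl.move_j(angles): joint-space move.
- ctrl.command_gripper(opening, effort=None): finger opening in mm; effort is the grip in N (None keeps the last); returns when the fingers have stopped.
- ctrl.wait(seconds).
- ctrl.solve_ik(position, orientation): joint angles nearest the present ones, or None.
- cams.capture(name): name is "side" or "top"; returns a dict with "pixels" (480x640x3 uint8, red, green, blue), "depth" (480x640 float32, mm along the optical axis (not along the pixel's ray), 0 where there is no reading), "mtx" (3x3 intrinsics, pixels), "cam_to_world" (4x4, takes a point from camera to world coordinates). Camera axes: x right, y down, z forward; pixel columns grow to the right and rows downward; lengths in mm; the calibration is good to about 2 mm. A picture is of the moment at which its call begins.
A pose or a line that the arm cannot do raises ctrl.PlanningError and nothing moves.
- workorder.close_job(): hands the job in; it is judged then, once.
Readings, each from a call of its own:
- ctrl.current_clock(): time.
- ctrl.current_q(): joint angles.
- ctrl.current_joint_velocities(): joint speeds.
- ctrl.current_tau(): joint torques, N m.
- ctrl.current_ee_pos(): TCP position.
- ctrl.current_orientation(): TCP orientation.
- ctrl.current_ft_force(): force on the tool from outside, world axes, zero at the start.
- ctrl.current_wrist_torque(): the same for the moment, N m.
- ctrl.current_opening(): finger opening in mm.
- ctrl.current_gripper_force(): force on a finger pad.
Only numpy, scipy, OpenCV 4.12 (cv2) and the standard library are available. Lean on these libraries where they do the work, as an engineer would, in place of code of your own. Each camera call takes 0.05 s, during which the arm holds its last target. There are 200 camera calls.

### The job

Push the rim of the turntable round, gently and with the fingers only, until the orange bottle stands squarely in front of the depth camera at the end of the rig's bar; then press the green button on the trigger box all the way down to take the shot, and let it go. Nothing is gripped or lifted: do not touch the objects that stand on the turntable, leave the other things on the table where they are, and do not press the button before the bottle is in place.

Things in the scene. Friction and masses are not known exactly. Their poses are not given: they have to be found in the camera images.
- platter: The turntable's white platter, 350 mm across, 16 mm thick, turning either way on a fixed round base (210 mm across, standing clear under the rim). Light drag, about 0.07 N m; let go, it stops within a few degrees. Origin on the axis at its underside, 36 mm above the table; z up. Eight finger notches are cut in its rim, the first on its x axis, the others every 45 degrees.
- notch (a point): Middle of the notch on the platter's x axis, 160 mm from the axis and half-way up the rim. Each notch is a straight-sided U, 54 mm wide, cut in from the edge (175 mm from the axis) to 140 mm, along a radius, and open above and below. A fingertip lowered into a notch can push its side wall and so turn the platter; the next notch is 45 degrees on.
- bottle_center (a point): The orange bottle with orange cap and a white and red label, 59 mm in diameter and 182 mm tall, standing on the platter 66 mm from the axis; the point is on its centre line, 90 mm above its underside. Loose; it rides round with the platter.
- camera_rig: Fixed camera rig: a flat aluminium bar (24 mm wide, 12 mm high) lies on the table from under the turntable out to an upright, 205 mm high, 290 mm from the axis, with a silver depth camera, 90 mm wide, its face 244 mm from the axis, looking at it. Origin on the turntable's axis at table level; x along the bar to the camera, z up. The bottle must stand on this x axis, on the camera's side.
- trigger_top (a point): Centre of the top of the green push button (38 mm in diameter) in its round black housing on the grey trigger box (110 x 80 x 45 mm), which is fixed to the table to the left or right of the turntable.
- trigger (a joint): Travel of the green button, m: 0 up, 0.006 fully down; it takes about 5 N and springs back.
- tin_mid (a point): A green-labelled tin can on the turntable, 58 mm in diameter, 105 mm tall; the point is on its centre line, 52.5 mm above its underside. Loose; not to be touched.
- jar_mid (a point): A jar with a blue lid on the turntable, 58 mm in diameter, 85 mm tall; the point is on its centre line, 42.5 mm above its underside. Loose; not to be touched.
- carton_mid (a point): A white and blue drink carton on the turntable, 42 mm square and 120 mm tall with its cap; the point is on its centre line, 55 mm above its underside. Loose; not to be touched.
- cup_mid (a point): A white cup on the turntable, 58 mm in diameter, 80 mm tall; the point is on its centre line, 40 mm above its underside. Loose; not to be touched.
- mug: Blue mug, 80 mm in diameter, 95 mm tall; origin at the centre of its underside. A bystander, not to be moved.
- tape_roll: Yellow roll of tape lying flat, 96 mm in diameter, 24 mm high; origin at the centre of its underside. A bystander, not to be moved.
Not all that is in view belongs to the job. Of the things like the part that bears bottle_center, leave any that is yellow; of the rest the smaller one is meant.

How it is judged:
By the outcome, as a careful person would: the job done as asked, in the order asked, and still so for the second after the job is handed in, with the robot touching nothing.
It also fails if it takes over 58 s, if anything falls off the work surface, if the arm or the gripper's body presses on something with over 40 N, if the wrist force passes 120 N, or if a joint passes its speed limit or range.

## Working session

There is one attempt and no reset: what is moved stays moved. The work goes in short steps, each a Python script; the robot and the scene stay as the last script left them, time stands still between calls to the robot, and variables do not carry over. Pictures are saved under pics/ and viewed, at most 10 in all, crops included, and the job is handed in when it is done.

```bash
mkdir -p pics
cat > h.py <<'E'
import numpy as np, cv2
from rig import ctrl, cams, workorder
def shot(n,f=None):
    c=cams.capture(n)
    if f: cv2.imwrite('pics/'+f,c['pixels'][:,:,::-1]); np.savez('pics/'+f[:-4],**c)
    return c
def world(c):
    d=c['depth'].astype(float);K=c['mtx'];v,u=np.mgrid[:480,:640]
    P=np.stack([(u-K[0,2])/K[0,0]*d,(v-K[1,2])/K[1,1]*d,d],-1)
    T=c['cam_to_world'];W=P@T[:3,:3].T+T[:3,3];W[d==0]=np.nan
    return W
E
python3 - <<'E'
from h import *
for n in('top','side'):
    c=shot(n,n+'0.png');print(n,c['cam_to_world'].round(2).tolist(),c['mtx'].tolist())
print(ctrl.current_clock(),ctrl.current_orientation(),ctrl.pinch_z,ctrl.current_ee_pos())
E
```

```text
top [[0.0, -0.99, 0.13, 433.28], [-1.0, -0.01, -0.02, 7.95], [0.02, -0.13, -0.99, 1157.36], [0.0, 0.0, 0.0, 1.0]] [[448.9660277797507, 0.0, 327.3662808871149], [0.0, 448.9660277797507, 237.85242116287054], [0.0, 0.0, 1.0]]
side [[0.97, -0.16, 0.19, 319.11], [-0.24, -0.58, 0.78, -1105.99], [-0.01, -0.8, -0.6, 951.7], [0.0, 0.0, 0.0, 1.0]] [[602.5317722133279, 0.0, 327.39542387705217], [0.0, 602.5317722133279, 229.64888467909557], [0.0, 0.0, 1.0]]
0.1 [-6.94285731e-01 -3.06365110e+00  2.19789270e-03] 18.700000000000003 [290.8598433  608.69903568 230.55132923]
```

View pics/top0.png

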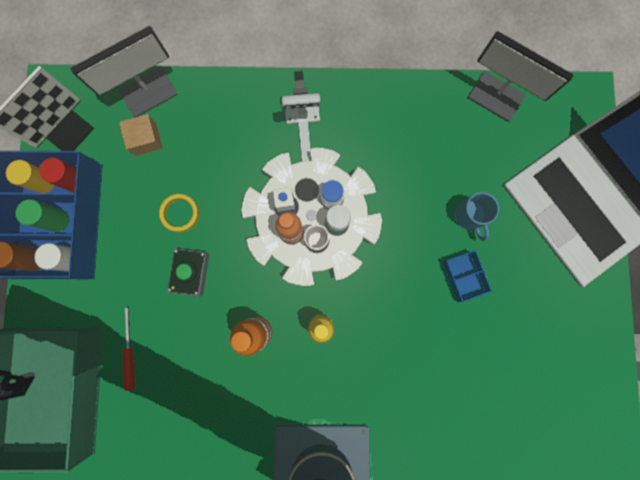

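View pics/side0.png

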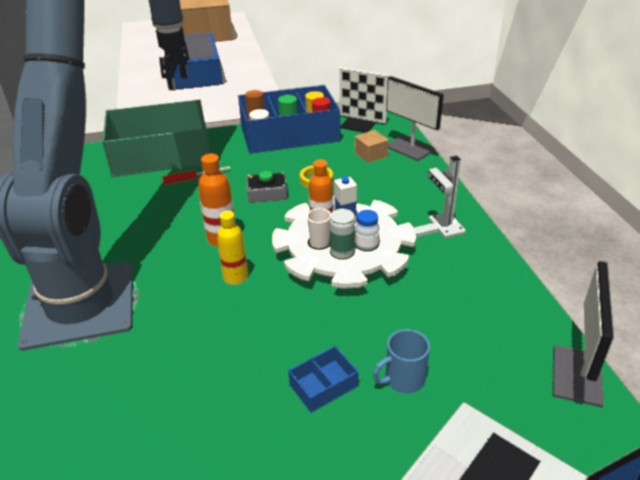

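Top: bottle candidates are the large orange one on the table (245,335), the yellow one (321,328), and the smaller orange one on the platter (288,225). I choose the last. The platter centre is near (312,217), the camera bar runs up to (302,105), and the green button is at (184,271). I'll check this in a close crop and measure.

Run:
```python
from h import *
t=dict(np.load('pics/top0.npz'));W=world(t);p=t['pixels'].astype(int)
cv2.imwrite('pics/crop1.png',cv2.resize(t['pixels'][70:300,160:400,::-1],None,fx=2.6,fy=2.6,interpolation=cv2.INTER_CUBIC)[:600])
mx,mn=p.max(-1),p.min(-1)
# platter top z~52
m=(abs(W[...,2]-52)<6)&(mn>110)&(mx-mn<50)
m[:140]=0;m[295:]=0;m[:,:235]=0;m[:,390:]=0
X=W[m];print(len(X),np.median(X[:,2]))
c,r=cv2.minEnclosingCircle(X[:,:2].astype(np.float32));print('platter',c,r)
def rep(n,m): X=W[m];print(n,len(X),np.nanmedian(X,0).round(1),np.nanmin(X,0).round(1),np.nanmax(X,0).round(1))
box=lambda a,b,c,d:(lambda z:(z.__setitem__((slice(a,b),slice(c,d)),True),z)[1])(np.zeros((480,640),bool))
orange=(p[...,0]>p[...,2]+70)&(p[...,0]>p[...,1]+35)
rep('orange top',box(200,245,265,310)&orange&(W[...,2]>225))
rep('orange',box(200,245,265,310)&orange)
green=(p[...,1]>p[...,0]+60)
rep('button',box(262,282,174,195)&green&(W[...,2]>40))
rep('box',box(245,300,165,212)&(abs(W[...,2]-45)<5))
rep('bar',box(118,150,295,315)&(abs(W[...,2]-12)<5)&(mx-mn<40))
rep('bar1',box(122,130,290,320)&(abs(W[...,2]-12)<5)&(mx-mn<40))
rep('bar2',box(142,150,290,320)&(abs(W[...,2]-12)<5)&(mx-mn<40))
rep('upright/cam',box(80,125,275,325)&(W[...,2]>140))
for u,v in [(301,100),(298,75),(312,116),(316,238),(338,218),(332,190),(284,198)]:print(u,v,W[v,u].round(1))
```

```text
9108 53.120270191689315
platter (632.0323486328125, 28.496179580688477) 175.49110412597656
orange top 174 [587.   78.  234.9] [572.8  63.3 225.8] [602.3  92.6 239.5]
orange 410 [580.4  73.9 201.6] [562.1  52.9 175.5] [609.2 100.5 239.5]
button 197 [488.8 335.7  67.8] [469.9 317.3  53.2] [505.8 355.9  72.5]
box 994 [490.  330.   46.3] [431.4 290.8  40. ] [547.1 379.1  50. ]
bar 320 [863.4  50.6  13. ] [812.8  24.6   7.4] [900.9  75.2  17. ]
bar1 79 [879.3  53.9  13.1] [867.6  40.4   8.2] [889.7  88.4  16.7]
bar2 69 [822.9  47.8  13.1] [812.8  37.2   8.4] [833.6  58.6  16.7]
upright/cam 664 [885.5  55.2 163. ] [867.7   8.9 140.6] [918.   97.7 205.9]
301 100 [880.9  52.9 164.2]
298 75 [920.3  58.4 206.6]
312 116 [904.4  30.   13.8]
316 238 [572.2  16.8  57.3]
338 218 [604.8 -33.2 161.1]
332 190 [674.3 -20.2 138.8]
284 198 [647.2  87.9 172.6]
```

View pics/crop1.png

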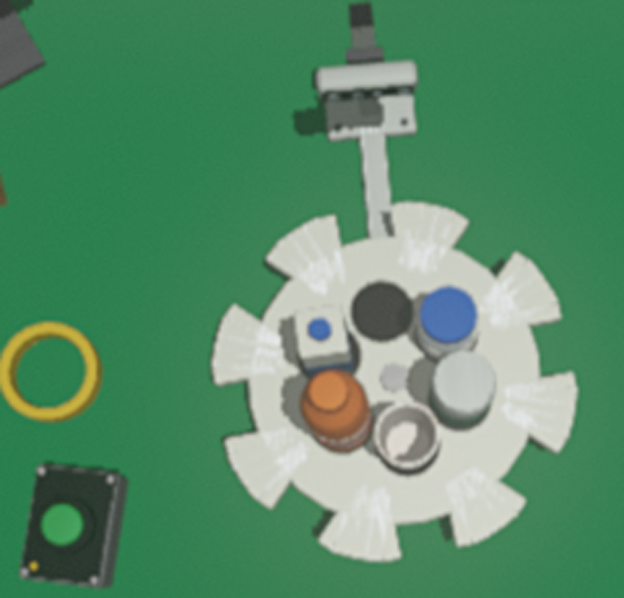

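The crop confirms it: the small orange bottle is at crop (335,405), with a carton, jar, tin and cup beside it, and the bar runs up from the platter at crop (380,215). Platter radius (175.5), bottle radius (67) and cap height (235) all match the given sizes. Next: notch phase, obstacle heights and IK along the right-hand (−y) arc, which pushes clockwise away from the bottle.

```bash
cat >> h.py <<'E'
from scipy.spatial.transform import Rotation as R
C=np.array([632.,28.5]);RIG=5.9
def phase(c):
    "notch angle (mod 45 deg) from platter-top pixels in the rim band"
    W=world(c);p=c['pixels'].astype(int);d=W[...,:2]-C;r=np.hypot(d[...,0],d[...,1])
    m=(abs(W[...,2]-52)<6)&(r>148)&(r<172)&(p.min(-1)>100)
    a=np.arctan2(d[...,1],d[...,0])[m]
    return np.degrees(np.angle(-np.exp(8j*a).mean()))/8
def bottle(c):
    W=world(c);p=c['pixels'].astype(int);d=W[...,:2]-C
    m=(p[...,0]>p[...,2]+70)&(p[...,0]>p[...,1]+35)&(W[...,2]>225)&(np.hypot(d[...,0],d[...,1])<110)
    q=d[m];q=(q.min(0)+q.max(0))/2
    return np.degrees(np.arctan2(q[1],q[0])),np.hypot(*q)
def pt(a,r=163,z=36): a=np.radians(a);return [C[0]+r*np.cos(a),C[1]+r*np.sin(a),z]
def down(yaw): return (R.from_euler('z',yaw,degrees=True)*R.from_euler('x',180,degrees=True)).as_rotvec()
E
python3 - <<'E'
from h import *
c=dict(np.load('pics/top0.npz'));W=world(c)
print('phase',phase(c),'bottle',bottle(c))
for n,(u,v) in dict(big=(242,340),yel=(321,328),mug=(480,205)).items():
    q=W[v-12:v+13,u-14:u+15].reshape(-1,3);q=q[q[:,2]>40];print(n,np.median(q,0).round(),q.max(0).round())
for yaw in(-180,-150,-120,-90,-60,-30,0,30,60,90,120,150):
    s=[ctrl.solve_ik(p,down(yaw)) for p in(pt(-30),pt(-75),pt(-115),[489,336.,80])]
    print(yaw,[None if x is None else np.round(x,2).tolist() for x in s])
E
```

```text
phase 11.476590988016758 bottle (np.float64(131.95596946001893), np.float64(66.51228276972287))
big [343. 159. 236.] [363. 201. 244.]
yel [361.   4. 144.] [385.  33. 188.]
mug [ 665. -405.   77.] [ 681. -346.  100.]
-180 [[0.03, 0.9, -0.04, 1.31, 0.04, 0.93, 1.55], [0.14, 0.79, -0.04, 1.6, 0.04, 0.76, 1.65], [0.15, 0.67, -0.03, 1.91, 0.03, 0.57, 1.67], [-0.63, 0.62, -0.07, 1.83, 0.07, 0.69, 0.82]]
-150 [[0.1, 0.9, -0.19, 1.31, 0.18, 0.95, 1.97], [0.21, 0.79, -0.16, 1.59, 0.16, 0.77, 2.08], [0.21, 0.67, -0.13, 1.9, 0.15, 0.58, 2.08], [-0.55, 0.63, -0.2, 1.82, 0.18, 0.71, 1.24]]
-120 [[0.16, 0.91, -0.32, 1.3, 0.3, 0.97, 2.41], [0.29, 0.8, -0.29, 1.59, 0.29, 0.8, 2.49], [0.3, 0.68, -0.27, 1.9, 0.3, 0.6, 2.46], [-0.47, 0.64, -0.33, 1.82, 0.29, 0.73, 1.66]]
-90 [[-0.43, 1.19, 1.13, 1.33, -1.07, 1.27, -2.41], [-0.4, 1.11, 1.13, 1.62, -1.08, 1.16, -2.13], [-0.39, 0.88, 0.91, 1.93, -0.96, 0.84, -2.09], [-0.39, 0.66, -0.46, 1.82, 0.41, 0.76, 2.08]]
-60 [[-0.43, 1.19, 1.13, 1.33, -1.07, 1.27, -1.88], [-0.4, 1.11, 1.13, 1.62, -1.08, 1.16, -1.61], [-0.39, 0.88, 0.91, 1.93, -0.96, 0.84, -1.57], [
[... 655 characters left out ...]
-0.17], [-0.13, 0.84, 0.45, 1.61, -0.46, 0.8, -0.01], [-0.11, 0.71, 0.37, 1.92, -0.43, 0.6, 0.02], [-0.91, 0.66, 0.37, 1.84, -0.35, 0.71, -0.87]]
90 [[-0.16, 0.93, 0.36, 1.32, -0.36, 0.95, 0.27], [-0.06, 0.82, 0.33, 1.6, -0.34, 0.78, 0.41], [-0.04, 0.69, 0.27, 1.91, -0.32, 0.58, 0.43], [-0.83, 0.64, 0.24, 1.84, -0.22, 0.69, -0.47]]
120 [[-0.11, 0.92, 0.24, 1.32, -0.24, 0.93, 0.71], [0.0, 0.8, 0.21, 1.6, -0.22, 0.76, 0.83], [0.02, 0.68, 0.17, 1.91, -0.2, 0.57, 0.84], [-0.77, 0.63, 0.14, 1.83, -0.13, 0.69, -0.04]]
150 [[-0.04, 0.9, 0.11, 1.32, -0.1, 0.93, 1.13], [0.08, 0.79, 0.08, 1.6, -0.08, 0.76, 1.24], [0.08, 0.67, 0.07, 1.91, -0.08, 0.56, 1.25], [-0.7, 0.62, 0.03, 1.83, -0.03, 0.69, 0.39]]
```

```bash
cat >> h.py <<'E'
def arc(a0,a1,v=50,step=33):
    n=int(np.ceil(abs(a1-a0)/step))
    for a in np.linspace(a0,a1,n+1)[1:]: ctrl.servo_line(pt(a,165),v=v)
E
python3 - <<'E'
from h import *
t=ctrl.current_clock
ctrl.command_gripper(0)
p=ctrl.current_ee_pos();ctrl.servo_line([p[0],p[1],320],v=250)
print(t()); ctrl.move_to(pt(-33.5,165,320),down(180)); print(t(),ctrl.current_ee_pos())
ctrl.servo_line(pt(-33.5,165,75),v=150)
print(t(),ctrl.current_ee_pos(),ctrl.current_opening())
c=shot('top','b1.png');s=shot('side','b2.png')
im=np.hstack([cv2.resize(c['pixels'][130:300,230:400],(600,600))[:, :],cv2.resize(s['pixels'][140:310,250:480],(812,600))])
cv2.imwrite('pics/b.png',cv2.resize(im,(800,340))[:,:,::-1])
E
```

```text
1.375
4.275 [769.69330783 -61.19257923 320.01691784]
6.0583 [770.14658407 -62.65276556  76.03094736] -0.09233459509168694
```

View pics/b.png

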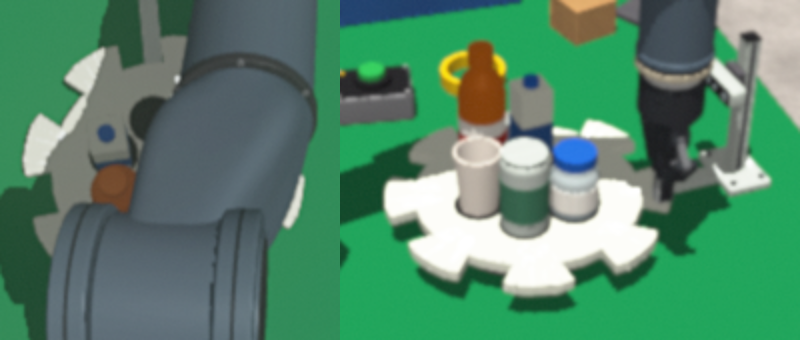

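In the side view the closed fingertip (663,195) hangs over the far-right notch. The objects are untouched and the wrist is clear of the jar (575,160). Now I lower with a force guard and make the first push.

Run:
```python
from h import *
t=ctrl.current_clock
hit=ctrl.servo_line(pt(-33.5,165),v=60,force_limit=6)
print(t(),hit,ctrl.current_ee_pos().round(1),ctrl.current_ft_force().round(1))
if not hit:
    ctrl.servo_line(pt(-38,164),v=20)
    arc(-38,-104,50)
    print(t(),ctrl.current_ee_pos().round(1),ctrl.current_ft_force().round(2))
    ctrl.servo_line(pt(-100,165),v=30)
    ctrl.servo_line(pt(-100,168,80),v=100)
c=shot('top','c1.png');s=shot('side','c2.png');print(t(),phase(c),phase(s),bottle(c),bottle(s))
im=np.hstack([cv2.resize(c['pixels'][130:300,230:400],(600,600))[:, :],cv2.resize(s['pixels'][140:310,250:480],(812,600))])
cv2.imwrite('pics/c.png',cv2.resize(im,(800,340))[:,:,::-1])
```

```text
6.9583 False [769.8 -62.7  36.2] [-0.3 -0.7  0.3]
11.8 [ 592.2 -131.6   35.9] [ 0.28  0.61 -0.54]Traceback (most recent call last):
  File "<stdin>", line 11, in <module>
  File "h.py", line 23, in bottle
    q=d[m];q=(q.min(0)+q.max(0))/2
              ~~~~~^^^
    return umr_minimum(a, axis, None, out, keepdims, initial, where)
ValueError: zero-size array to reduction operation minimum which has no identity
```

```bash
sed -i 's/^    q=d\[m\];/    if m.sum()<5: return None\n    q=d[m];/' h.py
python3 - <<'E'
from h import *
L=lambda f:dict(np.load('pics/'+f))
print('side0',phase(L('side0.npz')),bottle(L('side0.npz')))
c=L('c1.npz');s=L('c2.npz');print(phase(c),phase(s),bottle(c),bottle(s),ctrl.current_clock())
im=np.hstack([cv2.resize(c['pixels'][130:300,230:400],(600,600))[:, :],cv2.resize(s['pixels'][140:310,250:480],(812,600))])
cv2.imwrite('pics/c.png',cv2.resize(im,(800,340))[:,:,::-1])
E
```

```text
side0 11.310592474793209 (np.float64(132.79485645119922), np.float64(67.18287936433926))
-8.016092284132649 -8.118382080619588 (np.float64(67.92807098779565), np.float64(64.86595740521672)) None 13.025
```

View pics/c.png

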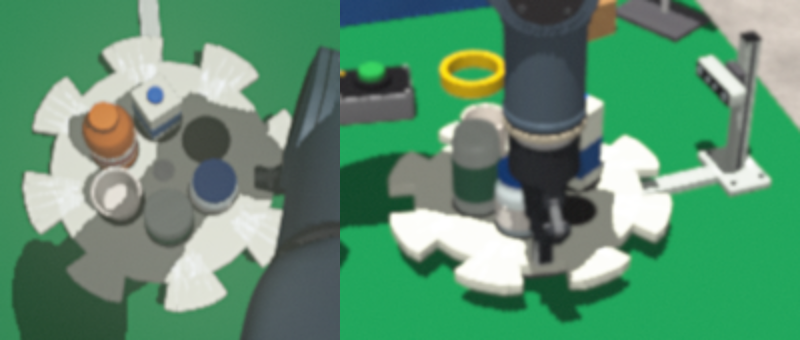

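After push 1 the top view shows the bottle at crop (108,125), i.e. at 67.9°, with all objects still in place. Phase and bottle agree on −64.5°. Next is push 2, from the notch at −53°.

Run:
```python
from h import *
t=ctrl.current_clock
ctrl.servo_line(pt(-76,172,80),v=150);ctrl.servo_line(pt(-53,165,80),v=150)
hit=ctrl.servo_line(pt(-53,165),v=60,force_limit=6)
print(t(),hit)
if not hit:
    ctrl.servo_line(pt(-57.5,164),v=20)
    arc(-57.5,-117,50)
    ctrl.wait(.3)
    s=shot('side','d2.png');c=shot('top','d1.png');print(t(),ctrl.current_ee_pos().round(1),phase(c),phase(s),bottle(c),bottle(s))
```

```text
15.1333 False
20.0167 [ 557.1 -118.5   36. ] -22.101505686317516 -22.174126654390772 (np.float64(9.177533087951133), np.float64(63.57189161631181)) (np.float64(6.180031748399117), np.float64(63.47671715693115))
```

Run:
```python
from h import *
t=ctrl.current_clock
ctrl.servo_line(pt(-119.3,165),v=12)
c=shot('top');print(t(),phase(c),bottle(c))
# back off to the notch middle, up and clear
ctrl.servo_line(pt(-114.5,165),v=30);ctrl.servo_line(pt(-114.5,168,80),v=100)
c=shot('top');s=shot('side');print(t(),phase(c),phase(s),bottle(c),bottle(s))
ctrl.servo_line(pt(-114,168,320),v=300)
ctrl.move_to([489,336,320],down(180))
c=shot('top','e1.png');s=shot('side','e2.png');print(t(),phase(c),phase(s),bottle(c),bottle(s))
cv2.imwrite('pics/e.png',cv2.resize(c['pixels'][70:300,200:400,::-1],None,fx=2.6,fy=2.6,interpolation=cv2.INTER_CUBIC))
```

```text
20.7667 20.389774311369145 (np.float64(6.179548291387711), np.float64(64.31962297968572))
22.0667 20.908864616029067 20.424776237683083 (np.float64(6.2334967456298465), np.float64(64.29162173701371)) (np.float64(4.7670288053348795), np.float64(62.789419132852515))
24.825 20.938458515213295 20.389775175263612 (np.float64(6.269857534093125), np.float64(64.42622340040545)) (np.float64(4.083436875812784), np.float64(62.82371604140073))
```

View pics/e.png

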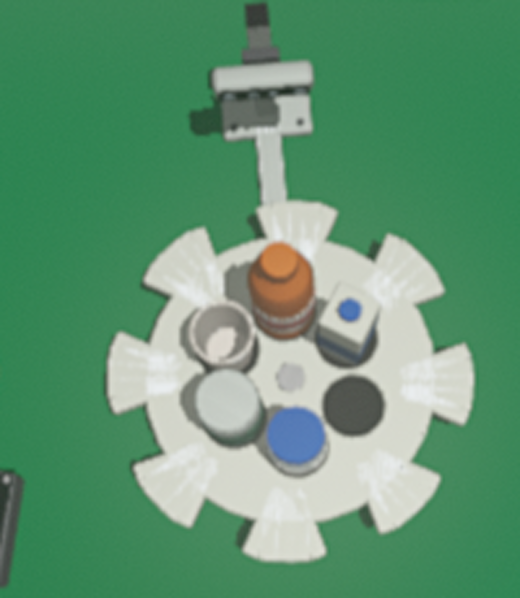

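The bottle (crop 282,290) stands on the bar's line, at 6.2° against the rig's 5.9°, and the other objects are upright. Now I press the button.

Run:
```python
from h import *
t=ctrl.current_clock
ctrl.servo_line([489,336,85],v=200)
hit=ctrl.servo_line([489,336,70-18],v=15,force_limit=18)
print(t(),hit,ctrl.current_ee_pos().round(1),ctrl.current_ft_force().round(1))
ctrl.wait(.4);print(ctrl.current_ee_pos().round(2),ctrl.current_ft_force().round(1))
s=shot('side','f1.png')
```

```text
27.6583 True [489.  336.   61.1] [-1.4 -1.1  9.3]
[489.03 336.02  61.06] [-1.5 -1.  10.6]
```

Run:
```python
from h import *
t=ctrl.current_clock
hit=ctrl.servo_line([489,336,57],v=8,force_limit=15)
print(t(),hit,ctrl.current_ee_pos().round(2),ctrl.current_ft_force().round(1))
ctrl.wait(.3);print(ctrl.current_ee_pos().round(2),ctrl.current_ft_force().round(1))
ctrl.servo_line([489,336,180],v=150);ctrl.wait(.5)
c=shot('top');s=shot('side','g2.png');W=world(s)
print(t(),ctrl.current_ft_force().round(1),phase(c),phase(s),bottle(s))
f=np.load('pics/f1.npz')['pixels']
im=np.hstack([f[150:240,230:350],s['pixels'][150:240,230:350]])
cv2.imwrite('pics/g.png',cv2.resize(im[:,:,::-1],None,fx=3.3,fy=3.3,interpolation=cv2.INTER_CUBIC))
```

```text
28.375 True [489.04 336.01  61.1 ] [-2.  -0.9  8.7]
[489.01 336.02  61.08] [-1.8 -1.2 10.2]
30.225 [-0.4  0.2 -0.2] 20.967199209416105 20.32927071028048 (np.float64(4.287445880252226), np.float64(63.549412527147076))
```

View pics/g.png

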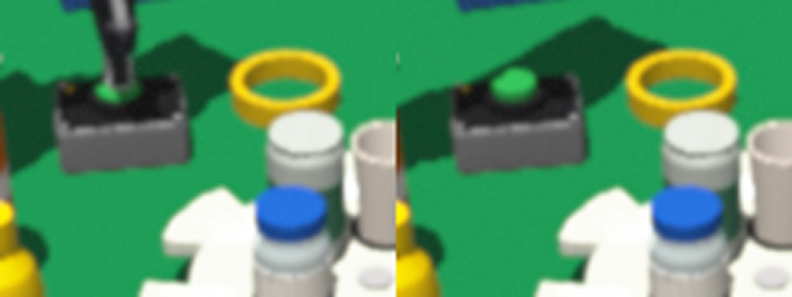

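Left: the button (118,95) is pressed flush. Both presses stopped hard at z = 61.1, about 6 mm below its top. Right: it has sprung back up (515,82), and nothing else has moved. Handing in.

```bash
python3 -c "
from rig import workorder
print(workorder.close_job())"
```

```text
the job is handed in; nothing more can be done
None
```

The job is handed in: the orange bottle stands in front of the camera, measured about 0.3° off its axis in the top view (1–2° the other way in the rougher side view), and the green button was then pressed to its stop twice, with the finger resting on it in between, and let go; the robot's clock read about 30 s.

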